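# Chock a stock bottle on the lab rocker and tip it over

## Robot

A 6-joint arm with a two-finger parallel gripper is mounted at the origin on a cart in front of the work surface, level with it; the furniture and walls round the work are solid. World frame = base frame: x ahead of the robot, y to its left, z up, the work surface at z = 0. Lengths are in m, angles in degrees, forces in N, time in s.
With the tool pointing down it reaches from about 0.35 to 0.875 m from the base axis. Payload 4.2 kg.
Tool frame: the origin (TCP) lies midway between the tips of the shut fingers; the grasp point (between the pads) lies 19 mm behind it; z points along the fingers, y is the direction in which the jaws open and shut (so a half turn about z gives the same grasp; the last joint's range is limited). The gripper opens to 87 mm and grips with 3 to 60 N. Pads are 19 mm wide; open, the fingers measure 117 mm over their backs; the gripper's body (75 mm by 190 mm) begins 51 mm behind the grasp point.
Start: joints at [-50.099, 22.042, 0.453, 0, -68.411, -14.817], TCP at [0.265, -0.566, 0.223] pointing down, gripper open.
Joint ranges: [-179.83, 179.83], [-69.29, 118.12], [-61.27, 80.66], [-181.25, 117.63], [-171.15, -9.14], [-177.46, 177.46]. Speed limits (degrees/s): [159.86, 159.86, 180, 180, 180, 180].

## Interface

Orientations are given as a 3x3 rotation matrix whose columns are the frame's x, y, z axes.
In Python, from station import sense, capture, finish_job gives the robot as it stands. The module is installed in compiled form; this text tells all that it offers.
- The arm moves only by the shell command python3 -m jog 'ROWS' [OPENING]. ROWS is JSON, a list of rows, each a list of 6 numbers: the shift along the tool's x, y, z in cm, then the turn, a rotation vector about the tool's x, y, z in degrees. In form: [[dx, dy, dz, wx, wy, wz], ...]. A call has exactly 5 rows; each row shifts and turns the commanded pose from where the row before left it, along the tool's axes as they then stand; what a row does not reach is not made up. A row lasts 1/12 s, in which the tool goes at most 41.7 mm and 7.16 degrees, less where a joint would pass 70% of its speed; a pose out of reach is approached as far as the arm can. A call is refused whole if a number of a shift passes 4.17 or a number of a turn 7.16, either way. A call with a gripper value outside its range is refused whole. OPENING is the finger opening in cm, from 0 to 8.7, set as the call begins (- or left out, the last holds). The fingers move at their own pace and stop on an object; the grip force is fixed at half the most. Time passes only in rows, so rows that do not move let the fingers close, or fill a call up. It gives the time, the measured TCP pose, the force and the opening at its end, in the units of the state.
- sense(): the state, without advancing time (a new reading comes with each control period).
- capture(name): name is "scene" or "top" or "wrist"; returns a dict with "frame" (400x640x3 uint8, red, green, blue), "fx", "fy", "cx", "cy" (pixels), "world_to_cam" (4x4, takes a point from world to camera coordinates). Camera axes: x right, y up, looking along -z (the intrinsics and any distortion apply to the point x, -y, -z); pixel columns grow to the right and rows downward; lengths in m; the calibration is good to about 2 mm. A picture is of the moment at which its call begins. There is no depth.
- finish_job(): hands the job in, once; it reports no verdict.
The state is a dict: "time_s": time; "joints": joint angles; "joint_velocities": joint speeds; "effort": joint torques, N m; "tcp_pos": TCP position; "ee_rot": TCP orientation; "wrist_force": force on the tool from outside, world axes, zero at the start; "moment": the same for the moment, N m; "gripper_width": opening from 0.0 (shut) to 1.0 (fully open).
Only numpy, scipy, OpenCV 4.12 (cv2) and the standard library are available. Lean on these libraries where they do the work, as an engineer would, in place of code of your own. Each camera call takes 0.05 s, during which the arm holds its last target.

## Task

The amber bottle lies loose on the mat of the stopped rocker, near the padded rail, and would roll away as soon as the platform tips. Set the orange wedge chock on the mat and push its thin edge in under the bottle on the side away from the rail, opposite the straight glass, rolling the bottle up to the rail until by feel it sits snug between rail and chock: firmly, but gently, and still lying on the mat. Then press the platform's bare edge down until it has tipped over onto its stop, so that the chock on its low side holds the bottle, and let go; leave the things around where they stand.

Things in the scene. Friction and masses are not known exactly. Their poses are not given: they have to be found in the camera images.
- platform (a joint): tilt of the rocker's platform, rad: 0 = level, as found; it grows as the bare edge opposite the rail is pressed down; 0.14 (8 deg) = on its stop with the bare edge low; -0.14 = on the other stop, rail side low. A stiff slip clutch holds it at any angle; about 10 N on the bare edge moves it slowly
- deck (a point): middle of the top of the platform: black rubber mat on an aluminium plate 200 x 170 mm, 82 mm above the worktop; the hinge is parallel to y, 14 mm below. Axes tilt with it: x across to the rail, y along the rail, z out of the mat. Mat x -70 to 95, y -62 to 62 mm. The rail, a black padded bar 12 mm thick, 25 mm above the mat, on two posts at y = +-72, is clamped anywhere from x = 68 to 92 mm
- press_edge (a point): middle of the bare aluminium strip (30 mm wide, 2 mm lower than the mat) along the platform's edge opposite the rail, 87 mm from the hinge: press down here; the point sinks 12 mm until the stop is met
- bottle_mid (a point): amber glass bottle, black screw cap, 50 mm diameter, 86 mm long, 0.2 kg, lying on the mat parallel to the rail, 4 to 39 mm short of it; rolls easily. The point is on its axis, 25 mm above the mat, amid the straight glass (40 mm long; foot 24 mm, cap end 62 mm away); z runs foot to cap. Against the rail a steady 4 to 5 N push on the chock is right; 8 N on the glass is too much
- bottle: the same bottle; origin at the middle of its foot
- chock_mid (a point): middle, half-way up, of the orange wedge chock (rubber sole and face), 0.12 kg, 60 long x 44 wide x 36 mm high, standing on its sole. x to its thin toe, y across, z up. Flat parallel sides to grip across y; block end x -30 to -4.5 mm, then a 45 deg face down to the toe, 1.5 mm thick, at +30. On the mat touching the bottle it is 42 mm from the bottle's axis. Sliding it on the mat takes about 1 N
- chock: the same chock; origin at the middle of its sole, same axes
- timer: white kitchen timer, 58 x 62 x 18 mm, a bystander; origin at its underside
- dish_open: open petri dish with seedlings, 62 mm diameter, 23 mm high, a bystander; origin at its underside
- bottle_small: small amber bottle standing upright, 38 mm diameter, 68 mm high, a bystander; origin at its underside
- jar_film: glass jar covered with stretch film, 76 mm diameter, 125 mm high, a bystander; origin at its underside
Mind the look-alikes: they are no part of the job. What is shaped like the chock but green is not meant.

How it is judged:
By the outcome, as a careful person would: the job done as asked, in the order asked, and still so for the second after the job is handed in, with the robot touching nothing.
It also fails if it takes over 72 s, if anything falls off the work surface, if the arm or the gripper's body presses on something with over 40 N, if the wrist force passes 120 N, or if a joint passes its speed limit or range.

## Working session

There is one attempt and no reset: what is moved stays moved. The work goes in short steps, Python scripts to look and compute and a shell command to move; the robot and the scene stay as the last step left them, time stands still between calls to the robot, and variables do not carry over. Pictures are saved under pics/ and viewed, and the job is handed in when it is done.

```bash
mkdir -p pics; cat > h.py <<'E'
from station import sense, capture, finish_job
import numpy as np, cv2
def snap(n,f):
    c=capture(n); cv2.imwrite('pics/%s.png'%f,cv2.cvtColor(c['frame'],cv2.COLOR_RGB2BGR))
    np.savez('pics/%s.npz'%f,**{k:c[k] for k in c if k!='name'})
def crop(f,x0,y0,x1,y1,s,o):
    im=cv2.imread('pics/%s.png'%f)[y0:y1,x0:x1]; cv2.imwrite('pics/%s.png'%o,cv2.resize(im,None,fx=s,fy=s,interpolation=cv2.INTER_CUBIC))
def load(f): return np.load('pics/%s.npz'%f)
def proj(f,p):
    c=load(f); q=c['world_to_cam']@np.append(p,1); 
    return np.array([c['cx']+c['fx']*q[0]/-q[2], c['cy']+c['fy']*(-q[1])/-q[2]])
def ray(f,u,v):
    c=load(f); W=np.linalg.inv(c['world_to_cam'])
    d=W[:3,:3]@np.array([(u-c['cx'])/c['fx'],-(v-c['cy'])/c['fy'],-1]); return W[:3,3],d
def atz(f,u,v,z):
    o,d=ray(f,u,v); return o+d*(z-o[2])/d[2]
E
python3 - <<'E'
from h import *
for n in ('scene','top','wrist'): snap(n,n+'0')
s=sense(); print(s); c=capture('top'); print([ (k,c[k]) for k in c if k!='frame'])
E
```

```text
{'time_s': 0.15, 'joints': array([-5.00988275e+01,  2.20807684e+01,  3.97496369e-01, -2.26426425e-02,
       -6.84107652e+01, -1.48149250e+01]), 'joint_velocities': array([ 0.08981565, -0.0725848 ,  0.17698142,  0.11151517, -0.01729061,
        0.05510356]), 'effort': array([ 1.27118083e-04, -3.91052198e+01,  1.87587780e+01,  4.22232091e+00,
        1.23986605e-02, -1.46999428e-04]), 'tcp_pos': array([ 0.26479991, -0.56562552,  0.22170233]), 'ee_rot': array([[-9.05732336e-01, -4.23849432e-01, -7.70891946e-04],
       [-4.23850128e-01,  9.05731105e-01,  1.49478969e-03],
       [ 6.46550539e-05,  1.68062201e-03, -9.99998586e-01]]), 'wrist_force': array([ 0.69889865, -0.85451871, -0.22230761]), 'moment': array([ 0.03671686,  0.04329022, -0.02675962]), 'gripper_width': 1.0029797201332504}
[('fx', 467.12939101849963), ('fy', 467.12939101849963), ('cx', 319.16844644147477), ('cy', 199.0990294652709), ('world_to_cam', array([[ 0.02743329, -0.99879595,  0.04067016, -0.07713551],
       [ 0.99002845,  0.03277111,  0.13700264, -0.58281029],
       [-0.13817049,  0.03650618,  0.98973543, -1.00773758],
       [ 0.        ,  0.        ,  0.        ,  1.        ]]))]
```

View pics/scene0.png

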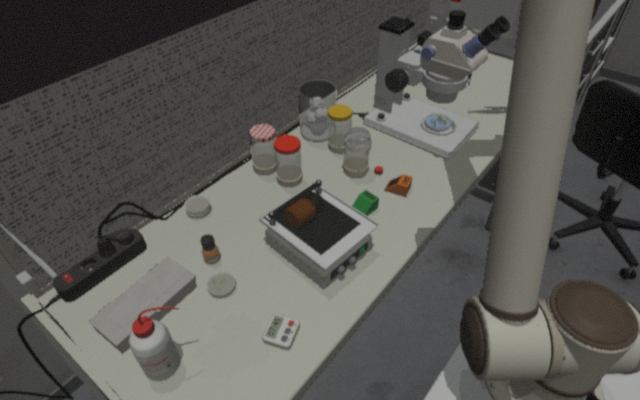

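View pics/top0.png

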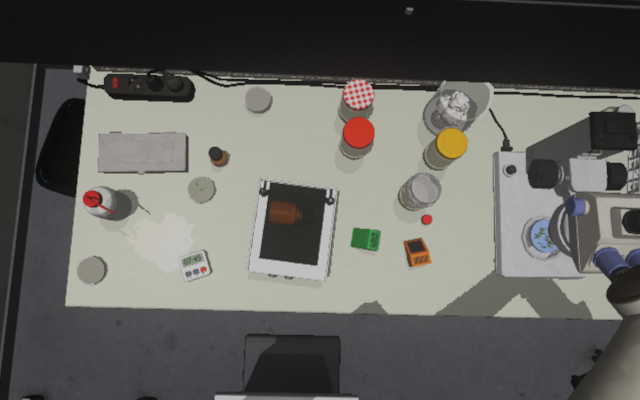

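View pics/wrist0.png

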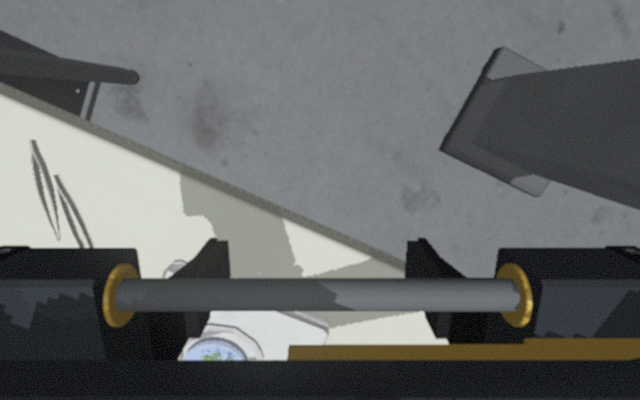

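Look-alikes in the top picture: the orange wedge at (417,252), the green wedge at (366,239) and a red cap at (427,219). The amber bottle lies at (287,213), and the small upright amber bottle stands at (218,156). I choose the orange wedge and the lying bottle, and check both in crops.

```bash
python3 - <<'E'
from h import *
crop('top0',235,170,355,290,5,'cA'); crop('top0',345,205,445,280,7,'cB')
crop('scene0',255,165,425,290,4.7,'cC')
E
```

```text
(no output)
```

View pics/cA.png

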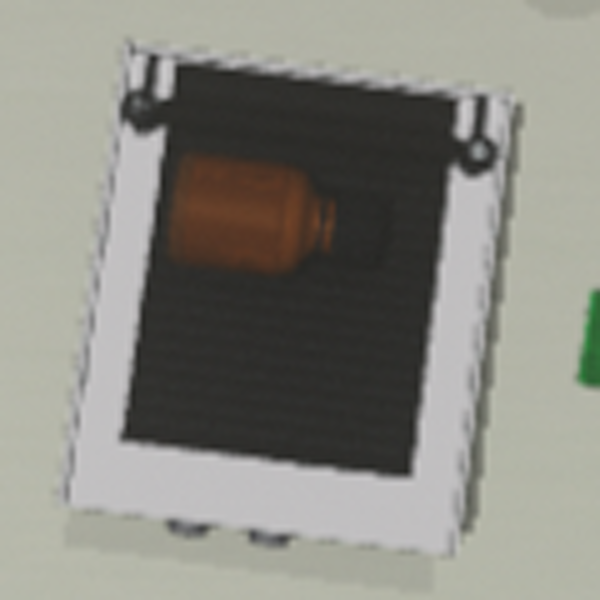

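View pics/cB.png

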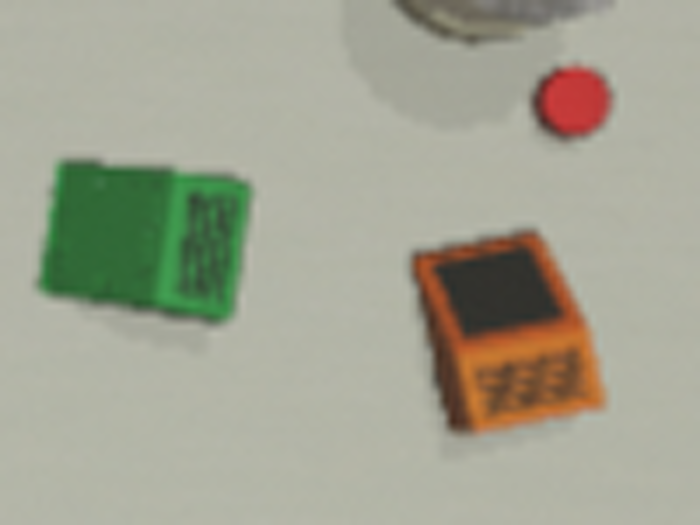

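View pics/cC.png

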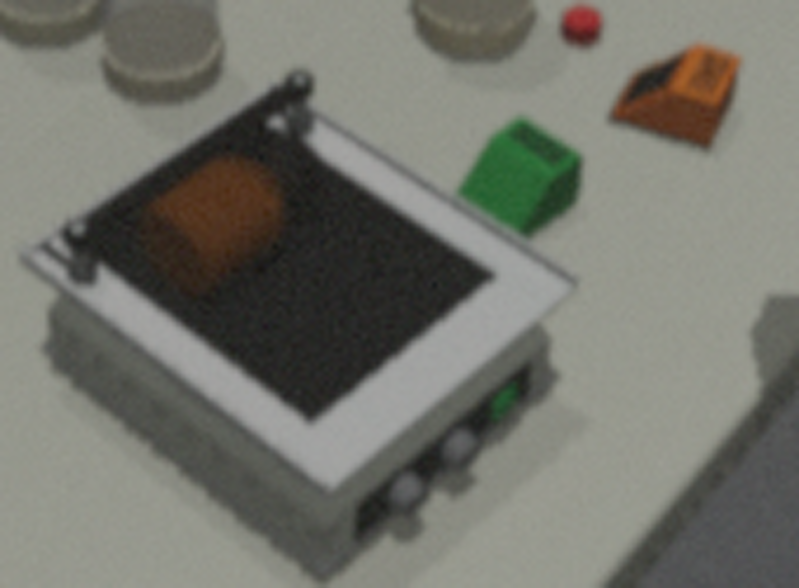

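```bash
cat >> h.py <<'E'
def un(pts,s,x0,y0): return (np.array(pts,float)+.5)/s-.5+[x0,y0]
def yawfit(f,uv,local,z0=None):
    # planar pose (x,y,yaw) with z known, local points include world height
    from scipy.optimize import least_squares
    uv=np.array(uv); L=np.array(local,float)
    def P(q):
        c,s=np.cos(q[2]),np.sin(q[2]); return np.c_[q[0]+c*L[:,0]-s*L[:,1], q[1]+s*L[:,0]+c*L[:,1], L[:,2]]
    def r(q): return (np.array([proj(f,p) for p in P(q)])-uv).ravel()
    best=min((least_squares(r,[*atz(f,*uv.mean(0),L[:,2].mean())[:2],y]) for y in (0,1.57,3.14,-1.57)),key=lambda b:b.cost)
    return best.x, r(best.x).reshape(-1,2)
E
python3 - <<'E'
from h import *
np.set_printoptions(precision=4,suppress=True)
uv=un([(413,252),(537,232),(462,345),(585,328),(475,432),(605,405)],7,345,205)
L=[(.03,.022,.0015),(.03,-.022,.0015),(-.0045,.022,.036),(-.0045,-.022,.036),(-.03,.022,.036),(-.03,-.022,.036)]
q,r=yawfit('top0',uv,L); print('chock',q,np.degrees(q[2])); print(r)
uv=un([(130,45),(517,95),(452,555),(68,505),(122,440),(412,476)],5,235,170)
L=[(.1,.085,.08),(.1,-.085,.08),(-.1,-.085,.08),(-.1,.085,.08),(-.07,.062,.082),(-.07,-.062,.082)]
q,r=yawfit('top0',uv,L); print('deck',q,np.degrees(q[2])); print(r)
D=np.array([[np.cos(q[2]),np.sin(q[2])],[-np.sin(q[2]),np.cos(q[2])]])
for n,p,z in [('bot top edge',(240,155),.107),('bot lower edge',(230,272),.107),('foot',(172,215),.107),('capend',(392,235),.107),('shoulder',(300,222),.107),('postL',(143,110),.107),('postR',(475,152),.107),('railback',(310,130),.107)]:
    w=atz('top0',*un([p],5,235,170)[0],z); print(n,w,'deck:',D@(w[:2]-q[:2]))
E
```

```text
chock [ 0.4754 -0.2868  0.2061] 11.811456189878164
[[-0.2249 -0.2049]
 [ 0.4239 -0.678 ]
 [-0.7611  0.9498]
 [ 0.688  -0.1131]
 [-0.3069 -0.161 ]
 [ 0.1952  0.1634]]
deck [ 0.5136 -0.0037 -0.1015] -5.81766436606317
[[-0.2943 -0.7072]
 [-0.001  -0.2326]
 [ 1.3763  0.3353]
 [-1.7917 -0.0829]
 [ 0.2696  0.0893]
 [ 0.4606  0.511 ]]
bot top edge [0.57   0.0196 0.107 ] deck: [0.0538 0.0289]
bot lower edge [0.5208 0.0219 0.107 ] deck: [0.0046 0.0261]
foot [0.5438 0.0469 0.107 ] deck: [0.025  0.0534]
capend [ 0.5384 -0.0452  0.107 ] deck: [ 0.0289 -0.0388]
shoulder [ 0.5426 -0.0065  0.107 ] deck: [0.0292 0.0001]
postL [0.5878 0.0609 0.107 ] deck: [0.0673 0.0718]
postR [ 0.5746 -0.0791  0.107 ] deck: [ 0.0683 -0.0689]
railback [ 0.5816 -0.0094  0.107 ] deck: [0.0683 0.0012]
```

```bash
python3 -m jog '[[-1.3,2.7,0,0,0,0],[-1.3,2.7,0,0,0,0],[-1.3,2.7,0,0,0,0],[-1.3,2.7,0,0,0,0],[-1.3,2.7,0,0,0,0]]' 6.5
python3 -m jog '[[-3.8,0.5,0,0,0,0],[-3.8,0.5,0,0,0,0],[-3.8,0.5,0,0,0,0],[-3.8,0.5,0,0,0,0],[-3.8,0.5,0,0,0,0]]'
python3 -m jog '[[-3.8,0.7,0,0,0,0],[0,0,0,0,0,6.6],[0,0,0,0,0,6.7],[0,0,0,0,0,0],[0,0,0,0,0,0]]'
python3 - <<'E'
from h import *
snap('wrist','w1'); s=sense(); print(s['tcp_pos'],s['ee_rot'],s['wrist_force'])
E
```

```text
time_s: 0.62
tcp_pos: [0.2662, -0.4148, 0.2222]
ee_rot: [[-0.906, -0.423, -0.0], [-0.423, 0.906, 0.0], [0.0, 0.001, -1.0]]
wrist_force: [0.8, 0.5, -0.6]
gripper_width: 0.771
time_s: 1.03
tcp_pos: [0.4293, -0.3116, 0.2228]
ee_rot: [[-0.906, -0.424, 0.0], [-0.424, 0.906, -0.0], [-0.0, -0.0, -1.0]]
wrist_force: [-0.1, -1.0, 1.1]
gripper_width: 0.749
time_s: 1.45
tcp_pos: [0.4594, -0.2904, 0.2223]
ee_rot: [[-0.978, -0.207, -0.0], [-0.207, 0.978, 0.0], [0.0, 0.0, -1.0]]
wrist_force: [-0.5, -0.6, 0.6]
gripper_width: 0.742
[ 0.4593159  -0.29064099  0.22247313] [[-9.78405835e-01 -2.06692972e-01 -1.91670913e-04]
 [-2.06692987e-01  9.78405849e-01  6.05298562e-05]
 [ 1.75020847e-04  9.88397980e-05 -9.99999980e-01]] [ 0.38095179  0.0704393  -0.49999095]
```

View pics/w1.png

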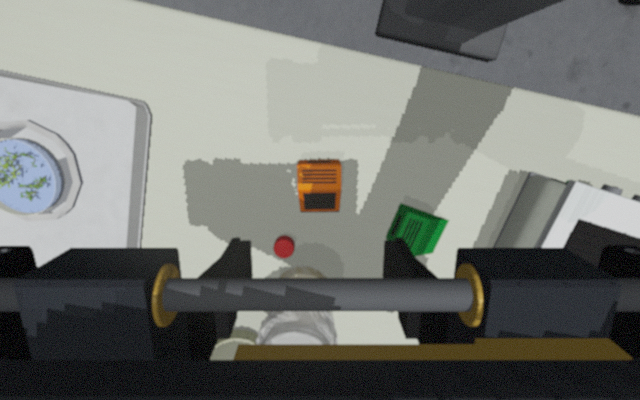

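```bash
python3 - <<'E'
from h import *
crop('w1',285,145,355,225,8,'cD')
E
```

```text
(no output)
```

View pics/cD.png

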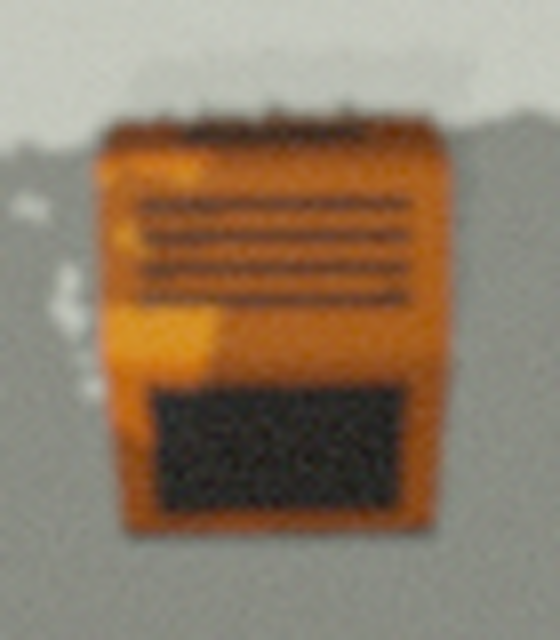

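```bash
python3 - <<'E'
from h import *
np.set_printoptions(precision=4,suppress=True)
uv=un([(437,532),(128,530),(447,375),(108,372),(450,150),(98,150)],8,285,145)
L=[(.03,.022,.0015),(.03,-.022,.0015),(-.0045,.022,.036),(-.0045,-.022,.036),(-.03,.022,.036),(-.03,-.022,.036)]
q,r=yawfit('w1',uv,L); print('chock',q,np.degrees(q[2])); print(r)
t=q[:2]+np.array([np.cos(q[2]),np.sin(q[2])])*-.017
s=sense(); R=s['ee_rot']; print(t, R.T@np.array([*(t-s['tcp_pos'][:2]),0.004-s['tcp_pos'][2]])*100)
E
```

```text
chock [ 0.4741 -0.286   0.2191] 12.555445319111675
[[-0.1818  0.6075]
 [-0.6583  1.2655]
 [ 0.771  -2.2506]
 [-0.5966 -1.4099]
 [ 0.5864  0.7465]
 [-0.0215  1.2319]]
[ 0.4575 -0.2897] [ 0.1525  0.1265 21.8474]
```

```bash
python3 -m jog '[[0.15,0.13,3.6,0,0,0],[0,0,3.6,0,0,0],[0,0,3.6,0,0,0],[0,0,3.6,0,0,0],[0,0,3.6,0,0,0]]'
python3 -m jog '[[0,0,2,0,0,0],[0,0,1.2,0,0,0],[0,0,0.6,0,0,0],[0,0,0,0,0,0],[0,0,0,0,0,0]]'
python3 -m jog '[[0,0,0,0,0,0],[0,0,0,0,0,0],[0,0,0,0,0,0],[0,0,0,0,0,0],[0,0,0,0,0,0]]' 3.5
python3 -m jog '[[0,0,0,0,0,0],[0,0,0,0,0,0],[0,0,0,0,0,0],[0,0,0,0,0,0],[0,0,0,0,0,0]]'
```

```text
time_s: 1.92
tcp_pos: [0.4575, -0.2902, 0.0416]
ee_rot: [[-0.979, -0.206, 0.002], [-0.206, 0.979, -0.001], [-0.001, -0.001, -1.0]]
wrist_force: [0.2, 0.0, 0.0]
gripper_width: 0.744
time_s: 2.33
tcp_pos: [0.4582, -0.2901, 0.0051]
ee_rot: [[-0.979, -0.205, 0.001], [-0.205, 0.979, -0.0], [-0.001, -0.001, -1.0]]
wrist_force: [0.9, -0.5, 0.1]
gripper_width: 0.748
time_s: 2.75
tcp_pos: [0.4581, -0.2896, 0.0053]
ee_rot: [[-0.979, -0.205, 0.001], [-0.205, 0.979, -0.0], [-0.001, -0.001, -1.0]]
wrist_force: [-1.1, 0.0, 3.0]
gripper_width: 0.502
time_s: 3.17
tcp_pos: [0.4581, -0.2897, 0.0053]
ee_rot: [[-0.979, -0.205, 0.001], [-0.205, 0.979, -0.0], [-0.001, -0.0, -1.0]]
wrist_force: [-0.2, 2.3, 5.4]
gripper_width: 0.501
```

```bash
python3 -m jog '[[0,0,-2,0,0,0],[0,0,-3.5,0,0,0],[0,0,-4,0,0,0],[0,0,-4,0,0,0],[0,0,-4,0,0,0]]'
python3 -m jog '[[0,0,-2,0,0,6],[0,0,0,0,0,6],[0,0,0,0,0,6],[0,0,0,0,0,0],[0,0,0,0,0,0]]'
python3 - <<'E'
from h import *
s=sense(); R=s['ee_rot']; print(s['tcp_pos'],s['wrist_force'])
a=np.radians(-5.8); c=np.array([.5136,-.0037]); M=np.array([[np.cos(a),-np.sin(a)],[np.sin(a),np.cos(a)]])
t=c+M@np.array([-.037-.017,.029]); print(t, R.T@np.array([*(t-s['tcp_pos'][:2]),0])*100)
E
```

```text
time_s: 3.58
tcp_pos: [0.457, -0.2893, 0.1807]
ee_rot: [[-0.979, -0.204, -0.001], [-0.204, 0.979, 0.001], [0.001, 0.001, -1.0]]
wrist_force: [1.2, -0.5, -1.7]
gripper_width: 0.505
time_s: 4.0
tcp_pos: [0.4573, -0.2894, 0.1989]
ee_rot: [[-0.994, 0.106, -0.001], [0.106, 0.994, 0.001], [0.001, 0.0, -1.0]]
wrist_force: [0.0, 0.1, -1.9]
gripper_width: 0.508
[ 0.45733017 -0.28938508  0.19888359] [ 0.00409544  0.09245972 -1.88766708]
[0.46280707 0.03060858] [2.83855756e+00 3.18779175e+01 1.92398959e-02]
```

```bash
python3 -m jog '[[0.35,4,0,0,0,0],[0.35,4,0,0,0,0],[0.35,4,0,0,0,0],[0.35,4,0,0,0,0],[0.35,4,0,0,0,0]]'
python3 -m jog '[[0.35,4,0,0,0,0],[0.35,4,0,0,0,0],[0.35,3.9,0,0,0,0],[0,0,0,0,0,0],[0,0,0,0,0,0]]'
python3 - <<'E'
from h import *
snap('wrist','w2'); snap('top','t2'); snap('scene','s2'); s=sense(); print(s['tcp_pos'],s['ee_rot'],s['wrist_force'])
E
```

```text
time_s: 4.42
tcp_pos: [0.4614, -0.0873, 0.1989]
ee_rot: [[-0.994, 0.106, -0.001], [0.106, 0.994, -0.0], [0.001, -0.0, -1.0]]
wrist_force: [1.0, -0.5, -0.9]
gripper_width: 0.503
time_s: 4.83
tcp_pos: [0.4643, 0.0324, 0.199]
ee_rot: [[-0.995, 0.102, -0.001], [0.102, 0.995, -0.0], [0.001, -0.001, -1.0]]
wrist_force: [-0.0, -0.2, -1.3]
gripper_width: 0.506
[0.46417852 0.02974934 0.1990763 ] [[-9.94118402e-01  1.08292074e-01 -1.19583288e-03]
 [ 1.08292763e-01  9.94118906e-01 -5.27406244e-04]
 [ 1.13168616e-03 -6.53804300e-04 -9.99999146e-01]] [-0.21252231 -0.26495162 -0.45336623]
```

View pics/w2.png

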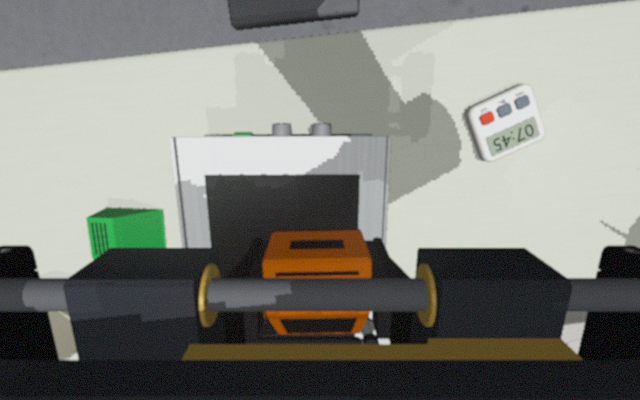

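View pics/s2.png

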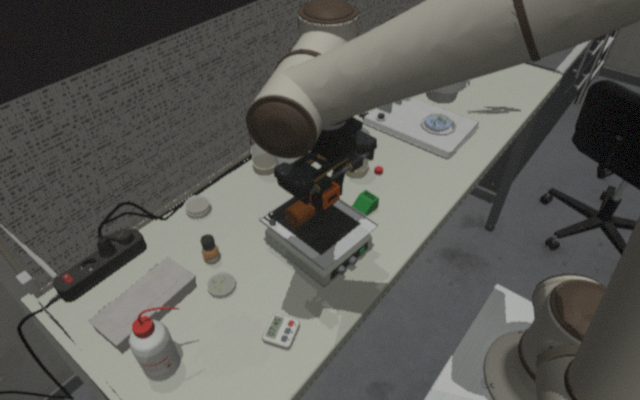

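```bash
python3 - <<'E'
from h import *
crop('w2',165,120,405,350,2.6,'cE'); crop('s2',255,170,385,290,6,'cF')
E
```

```text
(no output)
```

View pics/cE.png

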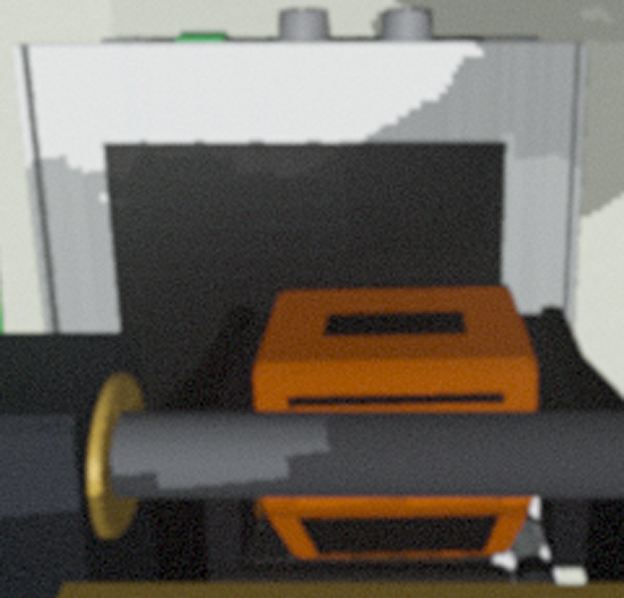

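View pics/cF.png

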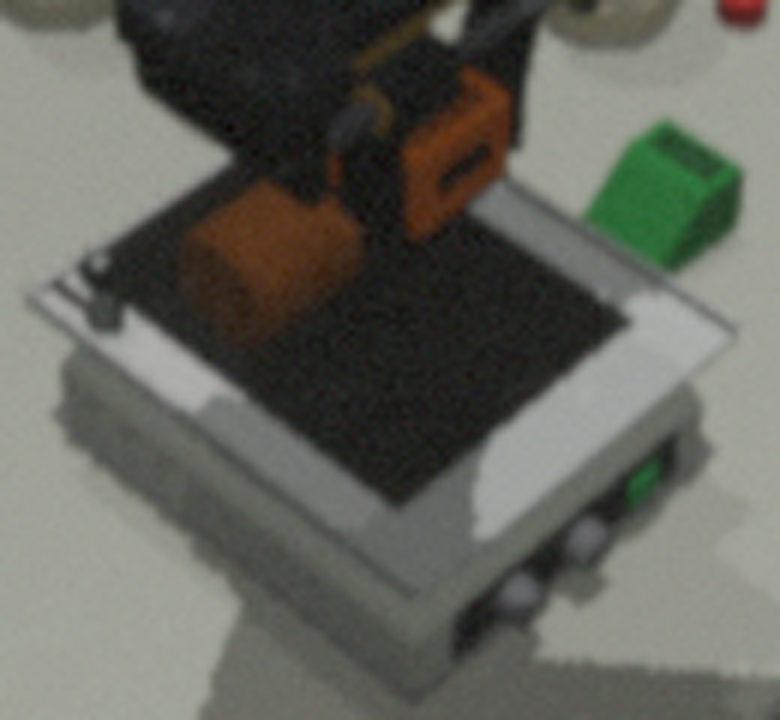

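```bash
python3 - <<'E'
from h import *
np.set_printoptions(precision=4,suppress=True)
uv=un([(14,44),(581,42),(105,143),(505,143)],2.6,165,120)
L=[(-.1,-.085,.08),(-.1,.085,.08),(-.07,-.062,.082),(-.07,.062,.082)]
q,r=yawfit('w2',uv,L); print('deck',q,np.degrees(q[2])); print(r)
# scene view at start: plate corners and mat corners
uv=un([(20,255),(330,490),(577,287),(310,420),(495,275)],4.7,255,165)
L=[(.1,.085,.08),(-.1,.085,.08),(-.1,-.085,.08),(-.07,.062,.082),(-.07,-.062,.082)]
q,r=yawfit('scene0',uv,L); print('deck scene',q,np.degrees(q[2])); print(r)
s=sense();print(s['tcp_pos'])
E
```

```text
deck [ 0.5127 -0.0023  6.1848] 354.362420512821
[[ 0.9476  0.1718]
 [ 0.9707 -0.0152]
 [-1.8515  0.2927]
 [-0.1113 -0.3511]]
deck scene [ 0.512  -0.0005 -0.0996] -5.70759828664237
[[-0.3642  0.1589]
 [-1.1922  0.6939]
 [ 0.6163 -0.9793]
 [ 0.3243  0.2804]
 [ 0.7048 -0.5192]]
[0.4642 0.0297 0.1991]
```

```bash
python3 -m jog '[[0,0,3.5,0,0,0],[0,0,3.5,0,0,0],[0,0,2.5,0,0,0],[0,0,1.1,0,0,0],[0,0,0,0,0,0]]'
python3 -m jog '[[0,0,0,0,0,0],[0,0,0,0,0,0],[0,0,0,0,0,0],[0,0,0,0,0,0],[0,0,0,0,0,0]]'
python3 - <<'E'
from h import *
snap('scene','s3'); snap('wrist','w3'); crop('s3',255,170,385,290,6,'cG')
for i in range(4): capture('top'); s=sense(); print(s['tcp_pos'],s['wrist_force'])
E
```

```text
time_s: 5.4
tcp_pos: [0.4622, 0.0282, 0.0906]
ee_rot: [[-0.994, 0.111, -0.007], [0.111, 0.994, -0.003], [0.007, -0.003, -1.0]]
wrist_force: [0.0, -1.1, -0.7]
gripper_width: 0.508
time_s: 5.82
tcp_pos: [0.465, 0.0307, 0.0945]
ee_rot: [[-0.994, 0.108, 0.002], [0.108, 0.994, 0.001], [-0.002, 0.001, -1.0]]
wrist_force: [0.1, 0.5, -1.4]
gripper_width: 0.498
[0.464668   0.03067597 0.09395936] [ 0.00349021  0.38554876 -1.56229718]
[0.46461699 0.0306813  0.0938528 ] [ 0.49302864  0.75406235 -1.0805712 ]
[0.46457293 0.03067495 0.09375248] [-0.38732184 -0.9434522  -1.59397219]
[0.46454119 0.03064037 0.09366139] [-0.22300826  0.45018858 -0.98256216]
```

View pics/cG.png

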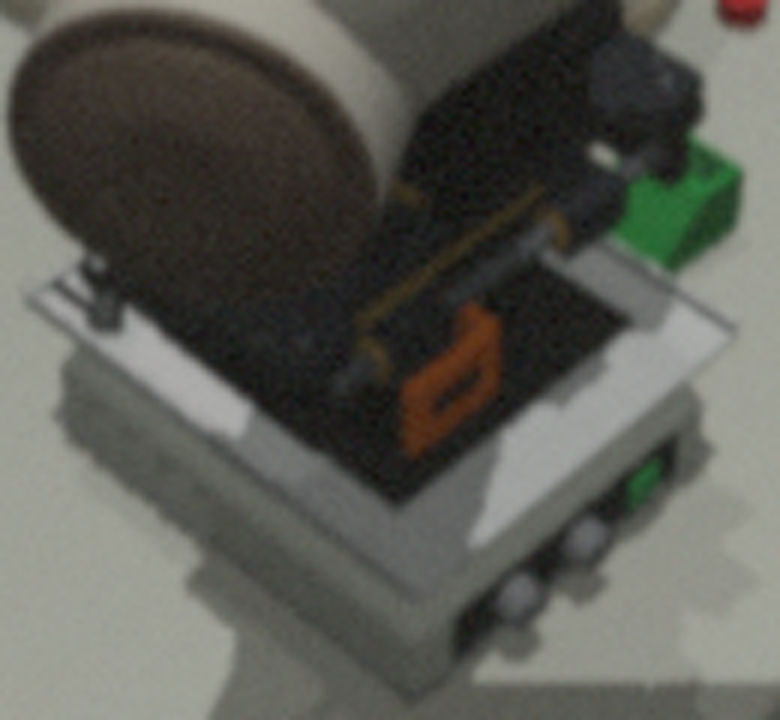

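View pics/w3.png

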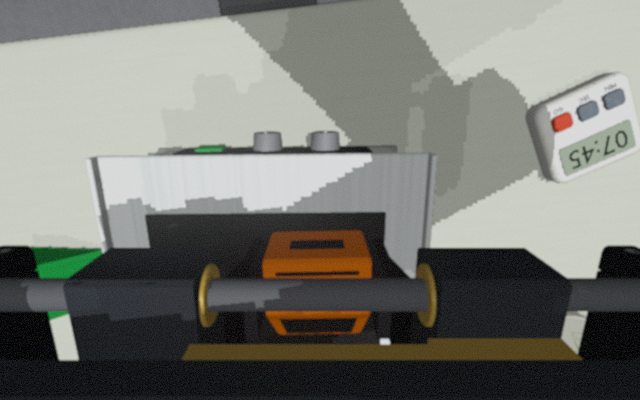

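```bash
python3 -m jog '[[0,0,0.1,0,0,0],[0,0,0.1,0,0,0],[0,0,0.1,0,0,0],[0,0,0.1,0,0,0],[0,0,0,0,0,0]]'
python3 -m jog '[[0,0,0.05,0,0,0],[0,0,0.05,0,0,0],[0,0,0,0,0,0],[0,0,0,0,0,0],[0,0,0,0,0,0]]'
python3 - <<'E'
from h import *
for i in range(5): capture('top'); s=sense(); print(s['tcp_pos'],s['wrist_force'])
E
```

```text
time_s: 6.53
tcp_pos: [0.4643, 0.0305, 0.0892]
ee_rot: [[-0.994, 0.108, -0.001], [0.108, 0.994, -0.0], [0.001, -0.0, -1.0]]
wrist_force: [-0.5, -0.3, -2.0]
gripper_width: 0.504
time_s: 6.95
tcp_pos: [0.4645, 0.0306, 0.0886]
ee_rot: [[-0.994, 0.108, 0.0], [0.108, 0.994, 0.0], [-0.0, 0.0, -1.0]]
wrist_force: [-0.2, -0.6, -0.7]
gripper_width: 0.5
[0.4645508  0.0305773  0.08859424] [-0.47044607 -0.50849114 -1.01486972]
[0.46455661 0.03056715 0.08858613] [-1.3529152  -0.37298071 -2.02011407]
[0.46453086 0.03057553 0.08858864] [ 0.24771433  0.05598009 -1.31998802]
[0.46457987 0.03058173 0.08861091] [ 0.65873709 -1.00082676 -2.4246643 ]
[0.46455386 0.03057022 0.08858386] [ 0.18002013  1.23001159 -1.25446533]
```

```bash
python3 -m jog '[[0,0,0.05,0,0,0],[0,0,0.05,0,0,0],[0,0,0,0,0,0],[0,0,0,0,0,0],[0,0,0,0,0,0]]'
python3 - <<'E'
from h import *
F=[]
for i in range(5): capture('top'); s=sense(); F.append(s['wrist_force'])
print(s['tcp_pos'],np.mean(F,0))
E
python3 -m jog '[[0,0,0.05,0,0,0],[0,0,0.05,0,0,0],[0,0,0,0,0,0],[0,0,0,0,0,0],[0,0,0,0,0,0]]'
python3 - <<'E'
from h import *
F=[]
for i in range(5): capture('top'); s=sense(); F.append(s['wrist_force'])
print(s['tcp_pos'],np.mean(F,0))
E
```

```text
time_s: 7.62
tcp_pos: [0.4645, 0.0306, 0.0875]
ee_rot: [[-0.994, 0.108, -0.0], [0.108, 0.994, -0.0], [0.0, -0.0, -1.0]]
wrist_force: [0.1, -0.4, -1.0]
gripper_width: 0.505
[0.46452661 0.03056462 0.08756679] [ 0.29655854  0.43025868 -1.45561488]
time_s: 8.28
tcp_pos: [0.4646, 0.0306, 0.0872]
ee_rot: [[-0.994, 0.108, 0.0], [0.108, 0.994, -0.0], [-0.0, 0.0, -1.0]]
wrist_force: [-2.3, -0.6, 5.0]
gripper_width: 0.505
[0.46461741 0.03058437 0.08717469] [-2.37705     0.31609757  5.3566799 ]
```

```bash
python3 -m jog '[[0,0,-0.05,0,0,0],[0,0,0,0,0,0],[-0.3,0,0,0,0,0],[-0.3,0,0,0,0,0],[-0.3,0,0,0,0,0]]'
cat > f.py <<'E'
from h import *
import sys
F=[];P=[]
for i in range(int(sys.argv[1]) if len(sys.argv)>1 else 6): capture('top'); s=sense(); F.append(s['wrist_force']); P.append(s['tcp_pos'])
a=np.radians(-5.7); M=np.array([[np.cos(a),np.sin(a)],[-np.sin(a),np.cos(a)]])
f=np.mean(F,0); p=np.mean(P,0)
print('t %.2f'%s['time_s'],'tcp',p.round(4),'deck xy',(M@(p[:2]-[.513,-.002])).round(4),'F deck',(M@f[:2]).round(2),f[2].round(2),'w',round(s['gripper_width'],3))
E
python3 f.py 5
python3 -m jog '[[-0.2,0,0,0,0,0],[-0.2,0,0,0,0,0],[-0.2,0,0,0,0,0],[0,0,0,0,0,0],[0,0,0,0,0,0]]'; python3 f.py 4
```

```text
time_s: 8.95
tcp_pos: [0.4734, 0.0294, 0.0872]
ee_rot: [[-0.994, 0.108, -0.001], [0.108, 0.994, -0.0], [0.001, -0.0, -1.0]]
wrist_force: [-4.7, -0.1, 5.3]
gripper_width: 0.504
t 9.20 tcp [0.4742 0.0295 0.0872] deck xy [-0.0417  0.0275] F deck [-0.98 -1.09] 3.7 w 0.498
time_s: 9.62
tcp_pos: [0.4791, 0.0288, 0.0872]
ee_rot: [[-0.994, 0.108, -0.001], [0.108, 0.994, -0.0], [0.001, -0.0, -1.0]]
wrist_force: [-2.9, -0.2, 6.2]
gripper_width: 0.506
t 9.82 tcp [0.4791 0.0288 0.0872] deck xy [-0.0368  0.0273] F deck [-2.83 -0.61] 5.66 w 0.504
```

```bash
python3 -m jog '[[0,0,-0.06,0,0,0],[0,0,0,0,0,0],[-0.15,0,0,0,0,0],[-0.15,0,0,0,0,0],[0,0,0,0,0,0]]'; python3 f.py 4
python3 -m jog '[[-0.1,0,0,0,0,0],[-0.1,0,0,0,0,0],[-0.1,0,0,0,0,0],[0,0,0,0,0,0],[0,0,0,0,0,0]]'; python3 f.py 4
```

```text
time_s: 10.23
tcp_pos: [0.4828, 0.0287, 0.0873]
ee_rot: [[-0.994, 0.108, 0.0], [0.108, 0.994, 0.0], [-0.0, 0.0, -1.0]]
wrist_force: [0.1, -0.1, -1.6]
gripper_width: 0.502
t 10.43 tcp [0.4825 0.0286 0.0874] deck xy [-0.0334  0.0274] F deck [0.15 0.07] -1.25 w 0.504
time_s: 10.85
tcp_pos: [0.4855, 0.0283, 0.0876]
ee_rot: [[-0.994, 0.108, 0.0], [0.108, 0.994, 0.0], [-0.0, 0.0, -1.0]]
wrist_force: [0.6, -0.6, -0.7]
gripper_width: 0.499
t 11.05 tcp [0.4854 0.0283 0.0876] deck xy [-0.0305  0.0274] F deck [-0.15  0.09] -1.25 w 0.502
```

```bash
python3 -m jog '[[-0.1,0,0.03,0,0,0],[-0.1,0,0,0,0,0],[-0.1,0,0,0,0,0],[0,0,0,0,0,0],[0,0,0,0,0,0]]'; python3 f.py 4
python3 -m jog '[[-0.1,0,0,0,0,0],[-0.1,0,0,0,0,0],[-0.1,0,0,0,0,0],[0,0,0,0,0,0],[0,0,0,0,0,0]]'; python3 f.py 4
python3 - <<'E'
from h import *
snap('scene','s4'); crop('s4',255,170,385,290,6,'cH')
E
```

```text
time_s: 11.47
tcp_pos: [0.4885, 0.028, 0.0873]
ee_rot: [[-0.994, 0.108, 0.0], [0.108, 0.994, 0.0], [-0.0, 0.0, -1.0]]
wrist_force: [-0.4, 0.9, 0.1]
gripper_width: 0.505
t 11.67 tcp [0.4884 0.028  0.0873] deck xy [-0.0275  0.0274] F deck [0.18 0.26] -1.51 w 0.502
time_s: 12.08
tcp_pos: [0.4914, 0.0276, 0.0873]
ee_rot: [[-0.994, 0.108, 0.0], [0.108, 0.994, -0.0], [-0.0, -0.0, -1.0]]
wrist_force: [-1.0, 0.7, -0.4]
gripper_width: 0.503
t 12.28 tcp [0.4914 0.0276 0.0873] deck xy [-0.0245  0.0273] F deck [0.47 0.02] -1.23 w 0.508
```

View pics/cH.png

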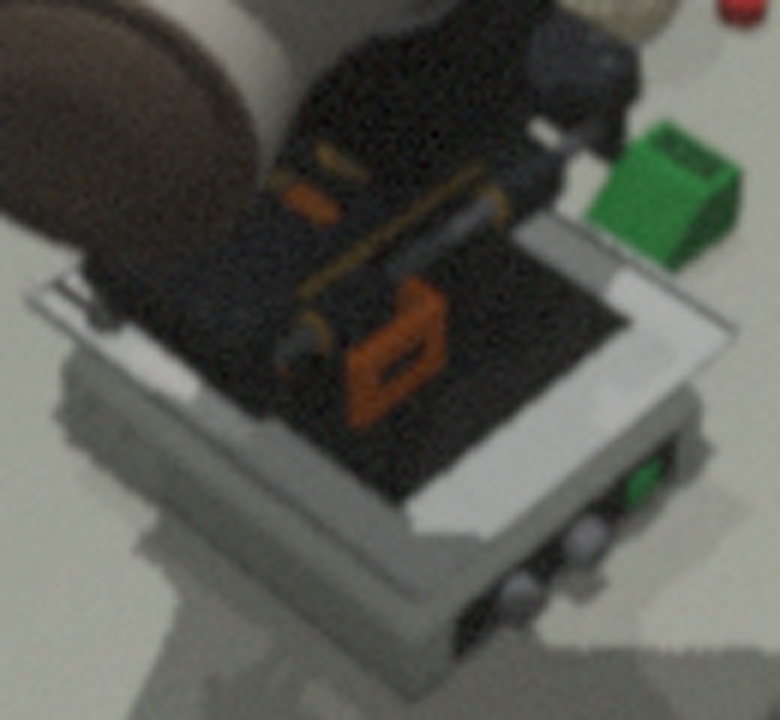

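```bash
for i in 1; do python3 -m jog '[[-0.08,0,0,0,0,0],[-0.08,0,0,0,0,0],[-0.08,0,0,0,0,0],[0,0,0,0,0,0],[0,0,0,0,0,0]]'; python3 f.py 4; done
python3 -m jog '[[-0.08,0,0,0,0,0],[-0.08,0,0,0,0,0],[-0.08,0,0,0,0,0],[0,0,0,0,0,0],[0,0,0,0,0,0]]'; python3 f.py 4
python3 -m jog '[[-0.05,0,0,0,0,0],[-0.05,0,0,0,0,0],[-0.05,0,0,0,0,0],[0,0,0,0,0,0],[0,0,0,0,0,0]]'; python3 f.py 4
```

```text
time_s: 12.75
tcp_pos: [0.4938, 0.0274, 0.0873]
ee_rot: [[-0.994, 0.108, 0.0], [0.108, 0.994, 0.0], [-0.0, 0.0, -1.0]]
wrist_force: [0.5, -0.6, -1.7]
gripper_width: 0.501
t 12.95 tcp [0.4937 0.0274 0.0873] deck xy [-0.0221  0.0273] F deck [-0.37  0.3 ] -1.47 w 0.504
time_s: 13.37
tcp_pos: [0.4946, 0.0271, 0.0873]
ee_rot: [[-0.994, 0.109, -0.003], [0.109, 0.994, -0.0], [0.003, -0.001, -1.0]]
wrist_force: [-4.9, 2.2, 3.3]
gripper_width: 0.506
t 13.57 tcp [0.4946 0.0271 0.0873] deck xy [-0.0212  0.0271] F deck [-5.28  1.45] 2.26 w 0.506
time_s: 13.98
tcp_pos: [0.4947, 0.0269, 0.0873]
ee_rot: [[-0.994, 0.109, -0.006], [0.109, 0.994, -0.0], [0.006, -0.001, -1.0]]
wrist_force: [-9.5, 4.0, 7.0]
gripper_width: 0.503
t 14.18 tcp [0.4947 0.027  0.0873] deck xy [-0.0211  0.027 ] F deck [-9.45  3.13] 6.2 w 0.505
```

```bash
python3 -m jog '[[0.15,0,0,0,0,0],[0,0,0,0,0,0],[0,0,0,0,0,0],[0,0,0,0,0,0],[0,0,0,0,0,0]]'; python3 f.py 4
```

```text
time_s: 14.6
tcp_pos: [0.4946, 0.027, 0.0872]
ee_rot: [[-0.994, 0.109, -0.003], [0.109, 0.994, -0.0], [0.003, -0.001, -1.0]]
wrist_force: [-6.3, 1.6, 3.8]
gripper_width: 0.502
t 14.80 tcp [0.4946 0.027  0.0872] deck xy [-0.0212  0.027 ] F deck [-6.6   1.69] 3.5 w 0.504
```

```bash
python3 -m jog '[[0.08,0,0,0,0,0],[0,0,-0.03,0,0,0],[0,0,0,0,0,0],[0,0,0,0,0,0],[0,0,0,0,0,0]]'; python3 f.py 8
```

```text
time_s: 15.22
tcp_pos: [0.4946, 0.027, 0.0873]
ee_rot: [[-0.994, 0.109, -0.002], [0.109, 0.994, -0.0], [0.002, -0.001, -1.0]]
wrist_force: [-5.1, 1.2, -0.1]
gripper_width: 0.504
t 15.62 tcp [0.4947 0.027  0.0873] deck xy [-0.0211  0.0271] F deck [-5.03  0.63] 0.23 w 0.504
```

```bash
python3 -m jog '[[0.02,0,-0.01,0,0,0],[0,0,0,0,0,0],[0,0,0,0,0,0],[0,0,0,0,0,0],[0,0,0,0,0,0]]'; python3 f.py 8; python3 -c "
from h import *
snap('wrist','w5')"
```

```text
time_s: 16.03
tcp_pos: [0.4947, 0.027, 0.0875]
ee_rot: [[-0.994, 0.109, -0.001], [0.109, 0.994, -0.0], [0.001, -0.0, -1.0]]
wrist_force: [-4.7, 0.1, -2.0]
gripper_width: 0.502
t 16.43 tcp [0.4947 0.027  0.0875] deck xy [-0.0211  0.0271] F deck [-4.53 -0.61] -1.95 w 0.504
```

View pics/w5.png

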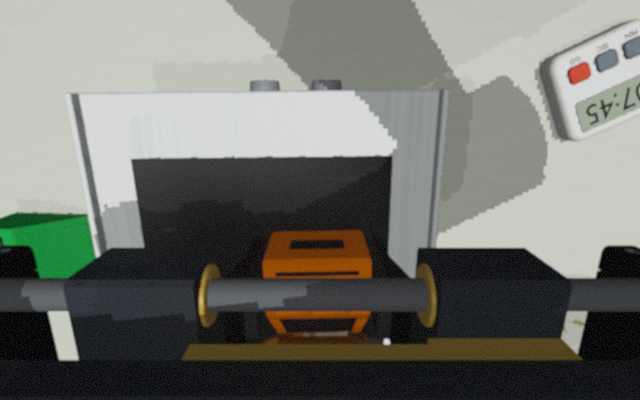

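```bash
python3 -m jog '[[0,0,0.02,0,0,0],[0,0,0,0,0,0],[0,0,0,0,0,0],[0,0,0,0,0,0],[0,0,0,0,0,0]]'; python3 f.py 8
```

```text
time_s: 16.9
tcp_pos: [0.4947, 0.0271, 0.0875]
ee_rot: [[-0.994, 0.108, -0.001], [0.108, 0.994, -0.0], [0.001, -0.0, -1.0]]
wrist_force: [-5.3, -0.1, -1.1]
gripper_width: 0.503
t 17.30 tcp [0.4947 0.0271 0.0875] deck xy [-0.0211  0.0271] F deck [-5.51 -0.66] -1.89 w 0.502
```

```bash
python3 -m jog '[[0.03,0,0,0,0,0],[0,0,0,0,0,0],[0,0,0,0,0,0],[0,0,0,0,0,0],[0,0,0,0,0,0]]'; python3 f.py 8
```

```text
time_s: 17.72
tcp_pos: [0.4947, 0.0271, 0.0875]
ee_rot: [[-0.994, 0.108, -0.0], [0.108, 0.994, -0.0], [0.0, -0.0, -1.0]]
wrist_force: [-4.2, -1.4, -2.6]
gripper_width: 0.503
t 18.12 tcp [0.4947 0.0272 0.0875] deck xy [-0.0211  0.0272] F deck [-4.92 -0.95] -2.68 w 0.504
```

```bash
python3 -m jog '[[0,0,0,0,0,0],[0,0,0,0,0,0],[0,0,0,0,0,0],[0,0,0,0,0,0],[0,0,0,0,0,0]]' 5.8; python3 f.py 2
python3 -m jog '[[0,0,-0.5,0,0,0],[0,0,-2,0,0,0],[0,0,-3,0,0,0],[0,0,-4,0,0,0],[0,0,-4,0,0,0]]'
python3 -m jog '[[3,0,-1,0,0,0],[4,0,0,0,0,0],[3,0,0,0,0,0],[0,0,0,0,0,0],[0,0,0,0,0,0]]' 0
python3 f.py 2
python3 -c "
from h import *
snap('wrist','w6');snap('scene','s6');snap('top','t6');crop('s6',255,170,385,290,6,'cI');crop('t6',235,170,355,290,5,'cJ')"
```

```text
time_s: 18.53
tcp_pos: [0.4962, 0.0277, 0.0882]
ee_rot: [[-0.994, 0.108, 0.003], [0.108, 0.994, 0.001], [-0.003, 0.001, -1.0]]
wrist_force: [-0.5, 0.0, -0.3]
gripper_width: 0.658
t 18.63 tcp [0.4957 0.0276 0.088 ] deck xy [-0.0202  0.0277] F deck [-0.47 -0.3 ] -0.44 w 0.66
time_s: 19.05
tcp_pos: [0.4942, 0.0269, 0.224]
ee_rot: [[-0.994, 0.108, -0.001], [0.108, 0.994, -0.001], [0.001, -0.001, -1.0]]
wrist_force: [1.8, 0.2, 0.3]
gripper_width: 0.664
time_s: 19.47
tcp_pos: [0.3946, 0.0381, 0.2336]
ee_rot: [[-0.994, 0.107, 0.003], [0.107, 0.994, 0.001], [-0.003, 0.002, -1.0]]
wrist_force: [1.3, 0.0, 0.3]
gripper_width: 0.372
t 19.57 tcp [0.3959 0.0383 0.2334] deck xy [-0.1206  0.0285] F deck [0.33 0.79] -0.19 w 0.281
```

View pics/w6.png

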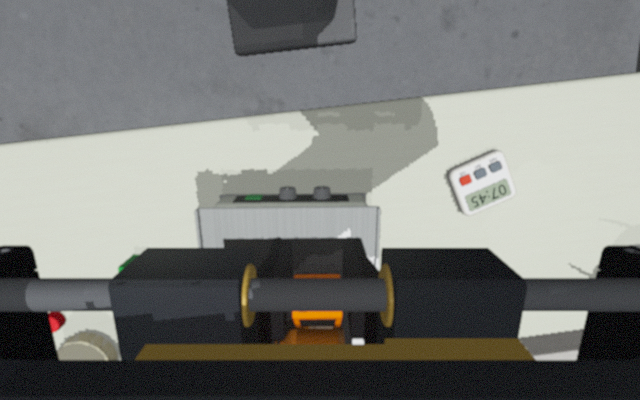

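View pics/cI.png

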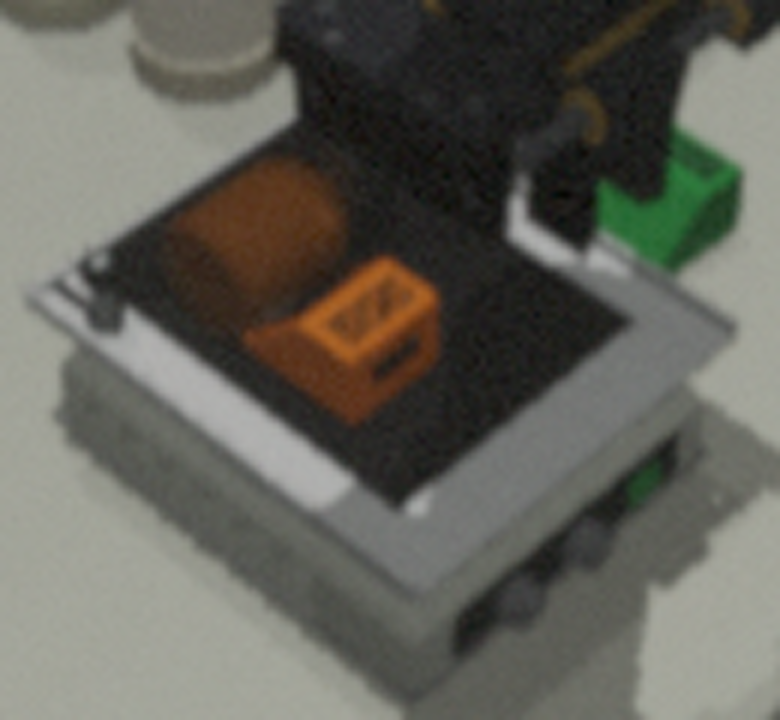

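View pics/cJ.png

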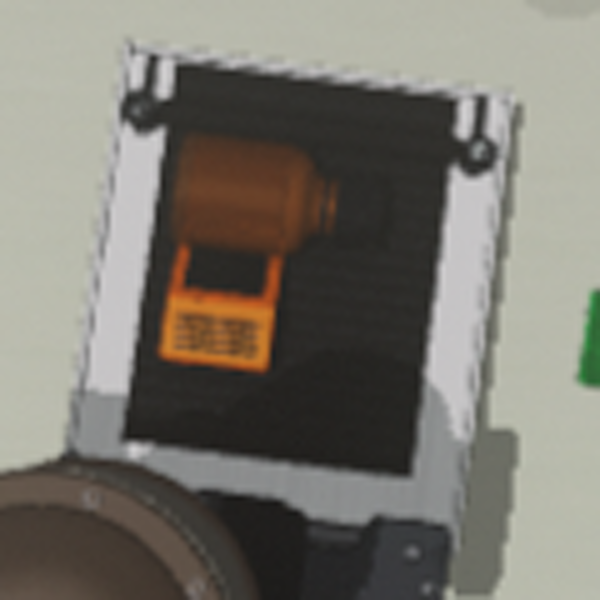

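The amber bottle now touches the rail at crop (235,190), and the chock's toe is under its straight glass at (228,270). Next I press the bare strip with the fingers shut.

```bash
python3 -m jog '[[-1.7,-1.4,0,0,0,0],[-1.7,-1.4,0,0,0,0],[0,0,3.5,0,0,0],[0,0,3.5,0,0,0],[0,0,3.5,0,0,0]]'
python3 -m jog '[[0,0,2,0,0,0],[0,0,1,0,0,0],[0,0,0,0,0,0],[0,0,0,0,0,0],[0,0,0,0,0,0]]'
python3 f.py 6
python3 -c "
from h import *
snap('scene','s7');crop('s7',255,170,385,290,6,'cK')"
```

```text
time_s: 20.13
tcp_pos: [0.4273, 0.0062, 0.1263]
ee_rot: [[-0.994, 0.11, 0.001], [0.11, 0.994, 0.001], [-0.001, 0.001, -1.0]]
wrist_force: [0.7, 0.3, -1.2]
gripper_width: 0.006
time_s: 20.55
tcp_pos: [0.4273, 0.0068, 0.0981]
ee_rot: [[-0.994, 0.108, 0.001], [0.108, 0.994, 0.0], [-0.001, 0.0, -1.0]]
wrist_force: [0.7, -0.1, 0.9]
gripper_width: 0.003
t 20.85 tcp [0.4269 0.0068 0.0984] deck xy [-0.0865  0.0002] F deck [0.02 0.35] 0.51 w 0.007
```

View pics/cK.png

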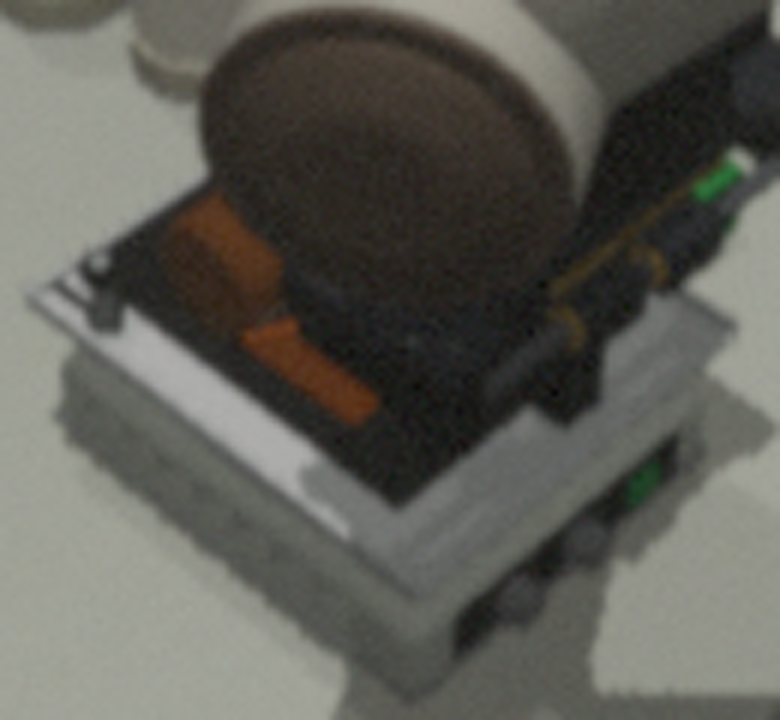

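```bash
python3 -m jog '[[0,0,0.6,0,0,0],[0,0,0.6,0,0,0],[0,0,0.4,0,0,0],[0,0,0.2,0,0,0],[0,0,0.1,0,0,0]]'; python3 f.py 3
python3 -m jog '[[0,0,0.1,0,0,0],[0,0,0.1,0,0,0],[0,0,0.1,0,0,0],[0,0,0.1,0,0,0],[0,0,0.1,0,0,0]]'; python3 f.py 3
```

```text
time_s: 21.32
tcp_pos: [0.4256, 0.0064, 0.0787]
ee_rot: [[-0.994, 0.108, -0.002], [0.108, 0.994, -0.001], [0.002, -0.001, -1.0]]
wrist_force: [-5.7, 2.8, 12.4]
gripper_width: 0.002
t 21.47 tcp [0.4255 0.0064 0.0787] deck xy [-0.0879 -0.0003] F deck [-3.19  1.  ] 7.99 w 0.005
time_s: 21.88
tcp_pos: [0.4251, 0.0064, 0.0741]
ee_rot: [[-0.994, 0.108, -0.002], [0.108, 0.994, -0.001], [0.002, -0.001, -1.0]]
wrist_force: [-5.6, 2.2, 12.4]
gripper_width: 0.003
t 22.03 tcp [0.4251 0.0065 0.0739] deck xy [-0.0883 -0.0003] F deck [-5.87  1.72] 11.34 w 0.004
```

```bash
python3 -m jog '[[0,0,0.1,0,0,0],[0,0,0.1,0,0,0],[0,0,0.1,0,0,0],[0,0,0.1,0,0,0],[0,0,0.1,0,0,0]]'; python3 f.py 3
python3 -m jog '[[0,0,0.07,0,0,0],[0,0,0.07,0,0,0],[0,0,0.05,0,0,0],[0,0,0,0,0,0],[0,0,0,0,0,0]]'; python3 f.py 4
```

```text
time_s: 22.45
tcp_pos: [0.425, 0.0064, 0.069]
ee_rot: [[-0.994, 0.108, -0.003], [0.108, 0.994, -0.001], [0.003, -0.001, -1.0]]
wrist_force: [-6.9, 2.3, 15.4]
gripper_width: 0.003
t 22.60 tcp [0.425  0.0064 0.069 ] deck xy [-0.0884 -0.0004] F deck [-6.62  2.16] 12.88 w 0.004
time_s: 23.02
tcp_pos: [0.425, 0.0064, 0.0687]
ee_rot: [[-0.994, 0.107, -0.003], [0.107, 0.994, -0.001], [0.002, -0.001, -1.0]]
wrist_force: [-11.3, 4.2, 27.2]
gripper_width: 0.008
t 23.22 tcp [0.425  0.0064 0.0687] deck xy [-0.0884 -0.0003] F deck [-11.8   3. ] 27.61 w 0.009
```

```bash
python3 -m jog '[[0,0,-0.1,0,0,0],[0,0,-0.1,0,0,0],[0,0,-0.2,0,0,0],[0,0,-0.5,0,0,0],[0,0,-1,0,0,0]]'
python3 -m jog '[[0,0,-3,0,0,0],[0,0,-4,0,0,0],[0,0,-4,0,0,0],[0,0,-3,0,0,0],[0,0,0,0,0,0]]'
python3 -m jog '[[0,-4,0,0,0,0],[0,-4,0,0,0,0],[0,-4,0,0,0,0],[0,-4,0,0,0,0],[0,-4,0,0,0,0]]'
python3 f.py 2
python3 -c "
from h import *
snap('scene','s8');snap('top','t8');snap('wrist','w8');crop('s8',255,165,385,290,6,'cL');crop('t8',235,170,355,290,5,'cM')"
```

```text
time_s: 23.63
tcp_pos: [0.4255, 0.0063, 0.0849]
ee_rot: [[-0.994, 0.108, -0.003], [0.108, 0.994, -0.001], [0.003, -0.001, -1.0]]
wrist_force: [-1.1, -0.5, -0.0]
gripper_width: 0.001
time_s: 24.05
tcp_pos: [0.4302, 0.0073, 0.2323]
ee_rot: [[-0.994, 0.107, 0.014], [0.107, 0.994, 0.003], [-0.013, 0.004, -1.0]]
wrist_force: [0.4, 0.6, 0.0]
gripper_width: 0.005
time_s: 24.47
tcp_pos: [0.404, -0.194, 0.2255]
ee_rot: [[-0.994, 0.107, 0.0], [0.107, 0.994, -0.0], [-0.0, -0.0, -1.0]]
wrist_force: [0.9, 0.2, -0.8]
gripper_width: 0.004
t 24.57 tcp [ 0.4032 -0.1979  0.2251] deck xy [-0.0898 -0.2058] F deck [ 0.86 -1.37] 0.39 w 0.004
```

View pics/cL.png

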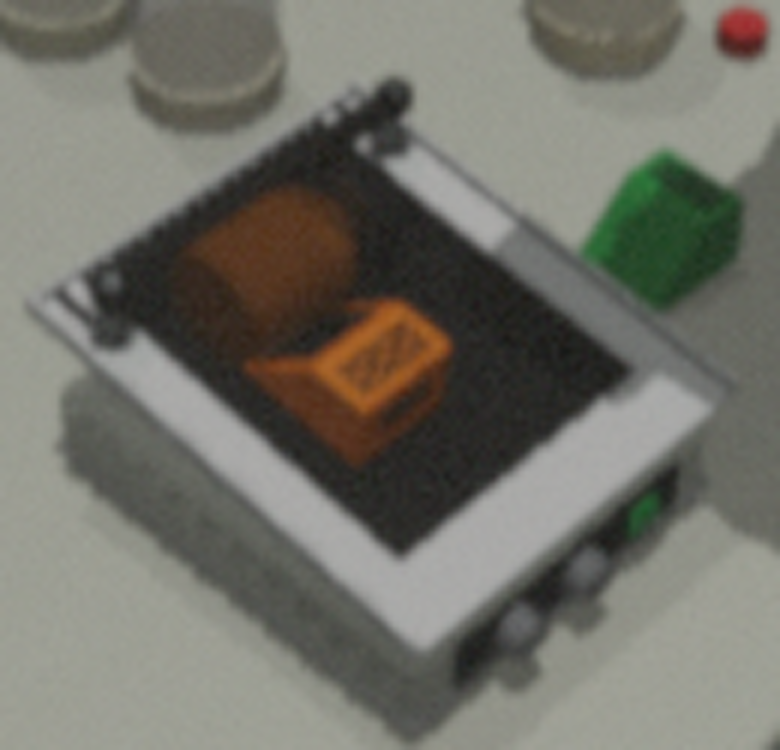

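View pics/cM.png

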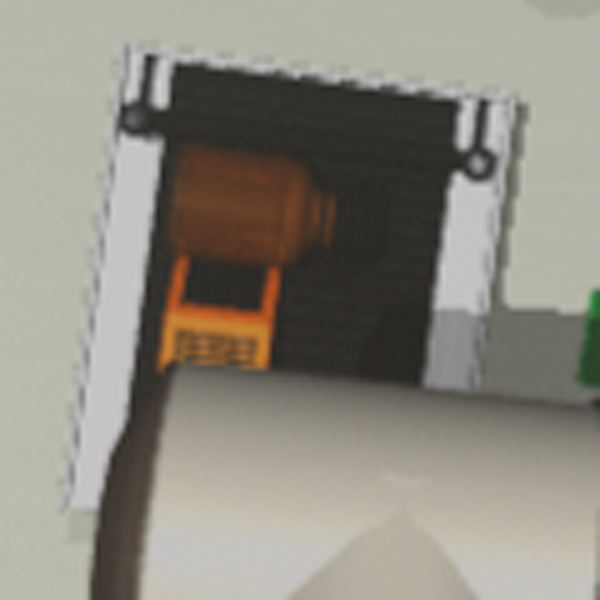

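View pics/t8.png

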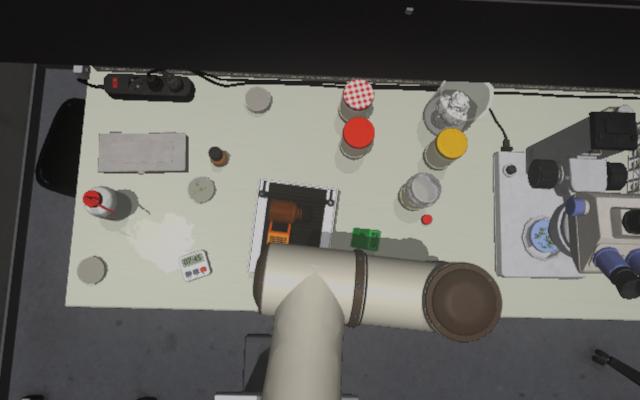

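```bash
python3 - <<'E'
from h import *
a=np.radians(-5.7)
for t in (0,.07,.14):
    o=[]
    for x,y,z in [(-.1,.085,.012),(-.1,-.085,.012),(-.07,.062,.014),(.1,.085,.012)]:
        X=x*np.cos(t)-z*np.sin(t); Z=.068+x*np.sin(t)+z*np.cos(t)
        p=[.512+np.cos(a)*X-np.sin(a)*y, -.0005+np.sin(a)*X+np.cos(a)*y, Z]
        o.append(((proj('scene8' if 0 else 's8',p)-[255,165])*6).round(0))
    print(t,o)
s=sense(); print(s['time_s'],s['wrist_force'])
E
```

```text
0 [array([412., 627.]), array([738., 358.]), array([395., 536.]), array([ 21., 324.])]
0.07 [array([413., 641.]), array([738., 372.]), array([397., 546.]), array([ 21., 312.])]
0.14 [array([413., 655.]), array([736., 386.]), array([398., 556.]), array([ 22., 301.])]
24.7167 [ 0.24232784  0.00201197 -0.05654772]
```

The observed corners, (735,385), (400,555) and (28,303), match the prediction for 0.14 rad, so the platform is on its stop. The bottle still lies between rail and chock.

```bash
python3 - <<'E'
from h import *
capture('top'); snap('scene','s9')
d=np.abs(cv2.imread('pics/s9.png').astype(int)-cv2.imread('pics/s8.png'))[185:255,260:345]; print('change in bottle/chock region',d.mean())
print(finish_job())
E
```

```text
change in bottle/chock region 2.418823529411765
the job is handed in; nothing more can be done
None
```

The job is handed in at about 25 s. The bottle is chocked against the rail and the platform is tipped onto its stop.

- **Chock:** I set the orange chock on the mat opposite the straight glass and slid its toe under the bottle until the bottle met the rail. I eased the push to a steady 4.9 N or so, then released it.
- **Tipping:** I pressed the bare edge down with the shut fingers until it stopped moving (it sank about 12 mm and the force rose to 28 N). Then I lifted off and moved clear.
- **Last checks:** The platform corners in the picture match 0.14 rad. The bottle lies on the mat between rail and chock, with no change seen between the last two pictures, and the wrist force is about zero. The bystanders in the last top view stand where they were.
- **What disagreed:** My last two forward steps overshot, and the push on the chock peaked at about 9.5 N for about 0.6 s before I backed off. That reading includes sole friction from about 7 N of downward press, so the force on the glass was lower. I could not measure it directly, so I can't rule out that it passed 8 N.
- **Not checked:** I did not push the chock again after release to confirm it was still snug. I judged that from the pictures only.

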